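Hold a rebated offcut into the corner of a bench jig

TASK

Pick the L-shaped wooden offcut off the bench and set it flat on the jig's plywood bed with the back of its tall rib flat against the fence, a finger's width or more short of the stop block; then slide it along the fence until you feel it meet the stop. Finish while holding it there with one firm diagonal push - down on the bed, back against the fence and along against the stop, all at once, without letting go - as one would for marking it out; leave the sanding block, glue bottle, tin and notepad where they are.

Things in the scene. Friction and masses are not known exactly. Their poses are not given: they have to be found in the camera images.
- offcut_rib (a point): Grip point of the loose offcut, a pale wooden L-section batten lying rib up, 90 to 180 g. Its ledge is 60 mm (x) x 90 mm (y) x 18 mm high; along its whole +x side stands a rib 22 mm thick, top 65 mm above the underside. Point: middle of the rib's thickness and length, 45 mm above the underside, 11 mm from the rib's back. Pinch the rib across x from above. +x: out of the rib's back.
- offcut_corner (a point): Lower corner of the same offcut, at its underside, where the rib's back (+x, one plane with the ledge's edge; goes to the fence) and the +y end (goes to the stop) meet; axes as offcut_rib, z up. From here offcut_rib lies at (-11, -45, +45) mm. When seated, this corner lies in the corner of bed, fence and stop.
- bed: The jig's fixed plywood bed, screwed to the bench, waxed like fence and stop, so that the offcut slides easily on them (friction 0.2 to 0.3): 170 mm (x) x 280 mm (y) x 18 mm thick. Origin at the centre of its underside (on the bench, z = 0), its top 18 mm above. +x points to the fence side, +y to the stop's side.
- fence: Fixed rigid fence: a wooden strip 22 mm (x) x 280 mm (y) x 22 mm high along the bed's far edge, axes as the bed. Origin at the centre of its underside, on the bed's top; the face the offcut bears on is at x = -11 mm.
- stop: Fixed rigid stop block: darker wood, 58 mm (x) x 30 mm (y) x 22 mm high, on the bed, touching the fence in the jig's +y half, at a different place along it each time; axes as the bed. Origin at the centre of its underside, on the bed's top; the face the offcut's end meets is at y = -15 mm. A firm hold: 5 N or more on each of bed (beyond the weight), fence and stop.
- sander: Bystander: loose wooden sanding block 60 x 110 x 28 mm high, origin at the centre of its underside. Leave alone.
- glue: Bystander: loose plain white glue bottle, 56 mm diameter, 140 mm high, origin at the centre of its underside. Leave alone.
- tin: Bystander: loose metal tin, 97 mm diameter, 116 mm high, origin at the centre of its underside. Leave alone.
- pad: Bystander: loose spiral notepad 140 x 95 x 12 mm, origin at the centre of its underside. Leave alone.
Mind the look-alikes: they are no part of the job. What is shaped like the part that bears offcut_rib but orange or pink is not meant.

How it is judged (in metres and radians):
On the way, in this order (a step that is already met when the one before it is completed fails the run):
1. the offcut is flat on the bed with its rib's back against the fence (within 3 mm), still 8 mm or more short of the stop (x of offcut_corner in the frame of fence between -0.014 and -0.008 m and angle between the x axis of offcut_corner and the x axis of fence, either way round below 0.05 rad and angle between offcut_corner's own z axis and vertical below 0.05 rad and z of offcut_corner in the frame of fence between -0.003 and 0.003 m and y of offcut_corner in the frame of stop below -0.023 m and contact force between offcut and stop below 0.1 N and contact force between offcut and bed above 0.2 N), for 0.1 s.
2. slid along the fence, it has met the stop (x of offcut_corner in the frame of fence between -0.014 and -0.008 m and angle between the x axis of offcut_corner and the x axis of fence, either way round below 0.05 rad and angle between offcut_corner's own z axis and vertical below 0.05 rad and z of offcut_corner in the frame of fence between -0.003 and 0.003 m and y of offcut_corner in the frame of stop between -0.018 and -0.012 m and contact force between offcut and stop above 0.7 N), for 0.1 s.
At the end, for the whole second after the job is handed in: Held by the robot for the last second, still: the offcut flat on the bed (tilt under 0.05 rad, underside within 3 mm), its rib's back along the fence within 3 mm and 0.05 rad, its end within 3 mm of the stop, pressed with over 4 N on the bed, 2 N on the fence and 1.5 N on the stop at the same time (x of offcut_corner in the frame of fence between -0.014 and -0.008 m and angle between the x axis of offcut_corner and the x axis of fence, either way round below 0.05 rad and angle between offcut_corner's own z axis and vertical below 0.05 rad and z of offcut_corner in the frame of fence between -0.003 and 0.003 m and y of offcut_corner in the frame of stop between -0.018 and -0.012 m and contact force between offcut and bed above 4 N and contact force between offcut and fence above 2 N and contact force between offcut and stop above 1.5 N and contact force between any of the fingers, the arm and offcut above 2 N and linear speed of offcut below 0.02 m/s); the arm keeps its last pose, push and grip.
It fails at once if the sanding block is pushed more than 20 mm from its place or tipped (distance of sander from where it was at the start of the episode above 0.02 m or angle between sander's own z axis and vertical above 0.3 rad).
It fails at once if the glue bottle is pushed more than 20 mm from its place or tipped (distance of glue from where it was at the start of the episode above 0.02 m or angle between glue's own z axis and vertical above 0.3 rad).
It fails at once if the tin is pushed more than 20 mm from its place or tipped (distance of tin from where it was at the start of the episode above 0.02 m or angle between tin's own z axis and vertical above 0.3 rad).
It fails at once if the notepad is pushed more than 20 mm from its place or tipped (distance of pad from where it was at the start of the episode above 0.02 m or angle between pad's own z axis and vertical above 0.3 rad).
It also fails if it takes over 48 s, if anything falls off the work surface, if the arm or the gripper's body presses on something with over 40 N, if the wrist force passes 120 N, or if a joint passes its speed limit or range.

ROBOT

A 7-joint arm with a two-finger parallel gripper is mounted at the origin on the work surface. World frame = base frame: x ahead of the robot, y to its left, z up, the work surface at z = 0. Lengths are in mm, angles in rad, forces in N, time in s.
With the tool pointing down it reaches from about 400 to 875 mm from the base axis. Payload 4.4 kg.
Tool frame: the origin (TCP) lies at the very end of the fingers, on their centre line; the grasp point (between the pads) lies 19 mm behind it (ctrl.pinch_z is the z of the grasp point in the tool frame, in mm); z points along the fingers, x is the direction in which the jaws open and shut, and the axes are right-handed (so a half turn about z gives the same grasp; the last joint's range is limited). The gripper opens to 85 mm and grips with 20 to 120 N. Pads are 22 mm wide; open, the fingers measure 114 mm over their backs; the gripper's body (76 mm by 85 mm) begins 54 mm behind the grasp point. The pads swing forward as they close: fully open they stand 13 mm farther back than shut.
Start: joints at [-1.221, 0.628, 0.038, 1.517, -0.027, 0.996, -0.02], TCP at [262.528, 594.64, 231.313] pointing down, gripper open.
Joint ranges: [-3.06, 3.06], [-0.37, 2.12], [-1.25, 1.32], [0.18, 2.47], [-1.1, 4.24], [0.23, 1.98], [-2.94, 2.94]. Speed limits (rad/s): [2.57, 2.57, 3.14, 3.14, 3.14, 3.14, 3.14].

INTERFACE

Orientations are given as [roll, pitch, yaw] about the fixed x, y, z axes, in that order (R = Rz(yaw) Ry(pitch) Rx(roll)).
In Python, from cell import sensors, get_image, order, ctrl gives the robot as it stands.
- The arm moves only by the tool arm_command, never from a script. Its argument "rows" is a list that holds one entry, the list of rows, each a list of 6 numbers: the shift along the tool's x, y, z in mm, then the turn, a rotation vector about the tool's x, y, z in degrees. A call has 1 to 20 rows; each row is the pose to reach, as a shift and turn from the pose commanded when the call began, along the tool's axes at that moment; what a row does not reach only later rows make up. A row lasts 1/12 s, in which the tool goes at most 41.7 mm and 7.16 degrees, less where a joint would pass 70% of its speed; a pose out of reach is approached as far as the arm can. A call with a gripper value outside its range is refused whole. "claw" is the opening, from -1 (shut) to 1 (fully open), set as the call begins (left out, the last holds). The fingers move at their own pace and stop on an object; the grip force is fixed at half the most. Time passes only in rows, so rows that repeat a pose let the fingers close. It gives the time, the measured TCP pose, the force and the opening at its end, in the units of the state.
- sensors.read_state(): the state, without advancing time (a new reading comes with each control period).
- get_image(name): name is "side" or "top"; returns a dict with "pixels" (384x512x3 uint8, red, green, blue), "z_map" (384x512 float32, mm along the optical axis (not along the pixel's ray), 0 where there is no reading), "K" (3x3 intrinsics, pixels), "k1" (the pictures are not rectified: a ray, as slopes to the right and down, at radius r is drawn at 1 + k1 r^2 times it, then the intrinsics apply), "pose" (4x4, takes a point from camera to world coordinates). Camera axes: x right, y up, looking along -z (the intrinsics and any distortion apply to the point x, -y, -z); pixel columns grow to the right and rows downward; lengths in mm; the calibration is good to about 2 mm. A picture is of the moment at which its call begins.
- order.finish_job(): hands the job in, once; it reports no verdict.
The state is a dict: "clock": time; "qpos": joint angles; "qd": joint speeds; "tau": joint torques, N m; "eef_pos": TCP position; "tool_rot": TCP orientation; "force": force on the tool from outside, world axes, zero at the start; "torque": the same for the moment, N m; "width": finger opening in mm.
Only numpy, scipy, OpenCV 4.12 (cv2) and the standard library are available. Lean on these libraries where they do the work, as an engineer would, in place of code of your own. Each camera call takes 0.05 s, during which the arm holds its last target.

## Working session

There is one attempt and no reset: what is moved stays moved. The work goes in short steps, Python scripts to look and compute and a tool call to move; the robot and the scene stay as the last step left them, time stands still between calls to the robot, and variables do not carry over. Pictures are saved under pics/ and viewed, and the job is handed in when it is done.

Besides the shell and the picture viewer there is one more tool, called after "Call:" as a command line: name --argument value ..., lists and objects as JSON in quotes. arm_command: Moves the arm, as the interface text tells. Its arguments: {"type":"object","properties":{"rows":{"type":"array","items":{"type":"array","items":{"type":"array","items":{"type":"number"}}}},"claw":{"type":"number"}},"required":["rows"]}

```bash
ls; mkdir -p pics; python3 - <<'E'
from cell import sensors,get_image,ctrl
import cv2
print(sensors.read_state(), ctrl.pinch_z)
for n in("side","top"):
    d=get_image(n); cv2.imwrite(f"pics/{n}0.png",d["pixels"][:,:,::-1]); print(n,d["K"],d["k1"],d["pose"])
E
```

```text
pics
{'clock': 0.0, 'qpos': array([-1.22078188,  0.62934782,  0.03844576,  1.51834564, -0.02701576,
        0.99627879, -0.01999853]), 'qd': array([-1.88126342e-04,  1.50008113e-03, -1.31372292e-03,  2.02270943e-05,
       -3.70679274e-04, -6.95914914e-04,  1.43925877e-03]), 'tau': array([ 2.07431367e-04, -5.63382876e+01,  1.22627456e+00, -1.93447763e+01,
        1.10301166e-02,  1.03546330e-02,  6.05161787e-06]), 'eef_pos': array([262.28361762, 594.07027171, 230.39519647]), 'tool_rot': array([3.14157954e+00, 1.86155841e-03, 1.15497218e+00]), 'force': array([ 1.18004999, -0.36229157, -0.1638095 ]), 'torque': array([ 0.03232029,  0.00320441, -0.01221115]), 'width': 85.63202554065258} -18.700000000000003
side [[347.95112445   0.         256.10764558]
 [  0.         347.95112445 194.43653274]
 [  0.           0.           1.        ]] 0.03532262355287663 [[-9.99699425e-01 -2.42181513e-02 -3.81335371e-03  5.09613947e+02]
 [ 1.15751012e-02 -6.03362546e-01  7.97383004e-01  8.03382334e+02]
 [-2.16119771e-02  7.97099190e-01  6.03461518e-01  6.66418203e+02]
 [ 0.00000000e+00  0.00000000e+00  0.00000000e+00  1.00000000e+00]]
top [[417.10053496   0.         259.16168007]
 [  0.         417.10053496 198.26911346]
 [  0.           0.           1.        ]] -0.07298807575147394 [[ 1.69744687e-02  9.92331912e-01 -1.22430567e-01  3.73742082e+02]
 [-9.99740934e-01  1.49877834e-02 -1.71298350e-02  1.52852634e+01]
 [-1.51635191e-02  1.22689619e-01  9.92329242e-01  1.43308950e+03]
 [ 0.00000000e+00  0.00000000e+00  0.00000000e+00  1.00000000e+00]]
```

View pics/side0.png

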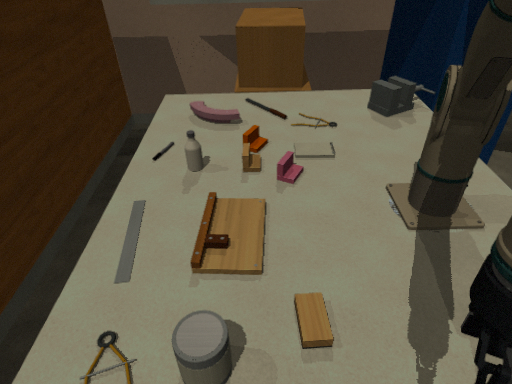

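View pics/top0.png

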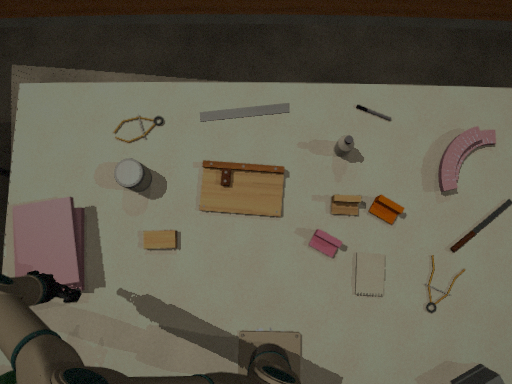

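The side view shows the pale offcut at about (250,160), orange at (258,140), pink at (290,170), the bed at (235,235) and the stop at (217,241). In the top view the offcut is at (347,205), the bed at (243,190) and the stop at (227,178). Next I'll measure them.

```bash
cat > h.py <<'E'
import numpy as np, cv2
from cell import sensors,get_image,ctrl
def rays(d,uv):
    uv=np.asarray(uv,float).reshape(-1,1,2)
    K=d["K"];xy=(uv[:,0]-K[:2,2])/[K[0,0],K[1,1]]
    rd=np.hypot(*xy.T); r=rd.copy()
    for _ in range(20): r=rd/(1+d["k1"]*r*r)
    xy=xy*(np.where(rd>0,r/np.maximum(rd,1e-9),1))[:,None]
    c=np.c_[xy[:,0],-xy[:,1],-np.ones(len(xy))]
    return d["pose"][:3,3],c@d["pose"][:3,:3].T
def plane(d,uv,z):
    o,r=rays(d,uv); return o+r*((z-o[2])/r[:,2])[:,None]
def cloud(d):
    h,w=d["z_map"].shape
    u,v=np.meshgrid(np.arange(w),np.arange(h))
    o,r=rays(d,np.c_[u.ravel(),v.ravel()])
    return (o+r*d["z_map"].ravel()[:,None]).reshape(h,w,3)
def crop(d,u0,v0,u1,v1,s,name):
    im=cv2.resize(d["pixels"][v0:v1,u0:u1,::-1],None,fx=s,fy=s,interpolation=cv2.INTER_CUBIC)
    cv2.imwrite(name,im)
E
python3 - <<'E'
from h import *
t=get_image("top");s=get_image("side")
crop(t,190,140,410,270,3.6,"pics/t1.png"); crop(s,180,120,340,280,3.7,"pics/s1.png")
C=cloud(t)
np.set_printoptions(precision=0,suppress=True,linewidth=250)
print(C[188:222:2,326:368:2,2]);print(C[156:220:3,196:292:4,2])
print(C[205,347],C[190,243],C[178,227])
E
```

```text
[[   3.    0.    0.   -2.   -3.    0.   -1.    0.   -1.   -1.   -3.   -2. 1433.   -1.   -3.   -0.    4.    2.    5.   -5.   -0.]
 [   7.   -3.   -5.    2.   -7.   -1.   -0.   -3.   -0.   -6.    1.   -3.    0.    2.   -1.   -4.   -6.   -1.    1.    1.   -2.]
 [   0.   -5.    2.   -0.    3.    2.   -4.   -2.   -3.    1.   -1.   -3.   -5.   -1.    5.    0.   -5.   -5.   -1.    4.   -5.]
 [   0.    1.    5.   -3.    0.   -3.    1.   -0.   -0.    2.   -5.    2.    3.   -2.   -5.   -5.   -1.   -1.    1.    2.    3.]
 [   2.   -2.   -6.   34.   68.   70.   61.   66.   65.   69.   64.   65.   60.   68.   64.   62.   64.   67.    2.    3.   -1.]
 [   4.    3.    6.   35.   65.   65.   63.   60.   66.   69.   63.   64. 1433.   64.   66.   68.   66.   61.    2.   -3.   -7.]
 [   3.   -2.   -8.   37.   65.   67.   72.   65.   65.   63.   63.   61.   62.   69.   62.   68.   67.   68.   -2.   -5.    0.]
 [  -4.    5.   -2.   31.   23.   37.   37.   35.   40.   43.   45.   48.   56.   54.   53.   65.   59.   68.    3.    4.   -3.]
 [   1.   -1.   -4.   24.   14.   19.   20.   17.   17.   14.   15. 
[... 3682 characters left out ...]
9.   20.   17.   17.   18.   16.   15.   18.    1.    1.]
 [  -1.   10.   17.   16.   13.   16. 1433.   17.   18.   17.   17.   22.   16.   18.   13.   17.   20.   18.   17.   16.   17.   21.    4.   -1.]
 [   5.   -4.    1.    2.   -1.   -5.    4.    2.    0.    2.    6.   13.    9.   15.   16.   21.   21.   24.   16.   17.   19.   16.   -9.   -0.]
 [   0.   -1.    1.   -3.   -8.   -2.    6.   -0.   -3.   -1.    2.   -1.   -7.    0.   -5.   -1.   -4.   -2.   -1.    2.   14.   17.    1.   -4.]
 [   1.   -1.   -2.   -0.   -5.   -2.   -2.   -1.   -4.   -1.   -1.   -2.   -0. 1433.   -6.    3.   -3.   -1.   -4.    0.   -8.    1.    1.    3.]]
[ 529. -260.   21.] [576.  96.  18.] [613. 150.  39.]
```

```bash
python3 - <<'E'
from h import *
np.set_printoptions(precision=1,suppress=True)
t=get_image("top");C=cloud(t);Z=cv2.medianBlur(t["z_map"],3)
t2=dict(t);t2["z_map"]=Z;Cm=cloud(t2)
def comp(lo,hi,u0,v0,u1,v1):
    m=((Cm[:,:,2]>lo)&(Cm[:,:,2]<hi)).astype(np.uint8);k=np.zeros_like(m);k[v0:v1,u0:u1]=1
    return m*k
def rect(m,z):
    cs,_=cv2.findContours(m,cv2.RETR_EXTERNAL,cv2.CHAIN_APPROX_NONE);c=max(cs,key=cv2.contourArea)
    P=plane(t,c.reshape(-1,2),z)
    r=cv2.minAreaRect(P[:,:2].astype(np.float32));return r,cv2.boxPoints(r)
for n,m,z in [("rib",comp(54,80,320,180,372,225),65),("offc",comp(9,80,320,180,372,225),18),("bed",comp(9,60,190,145,295,225),18),("fencestop",comp(29,60,190,145,295,225),40)]:
    r,b=rect(m,z);print(n,r);print(b)
E
```

```text
rib ((547.2096557617188, -249.90924072265625), (89.85293579101562, 22.91803741455078), 87.47599029541016)
[[ 533.8 -294.3]
 [ 556.7 -295.3]
 [ 560.6 -205.5]
 [ 537.7 -204.5]]
offc ((531.45703125, -255.45912170410156), (65.234130859375, 100.46002960205078), 0.8306021690368652)
[[ 498.1 -205.7]
 [ 499.6 -306.2]
 [ 564.8 -305.2]
 [ 563.3 -204.8]]
bed ((583.1910400390625, 101.05361938476562), (282.8093566894531, 175.032470703125), 86.36502838134766)
[[486.9 -34.5]
 [661.6 -45.6]
 [679.5 236.6]
 [504.8 247.7]]
fencestop ((625.3154296875, 96.97117614746094), (278.1665344238281, 81.30608367919922), 86.34864807128906)
[[575.9 -39.2]
 [657.  -44.4]
 [674.7 233.2]
 [593.6 238.4]]
```

View pics/t1.png

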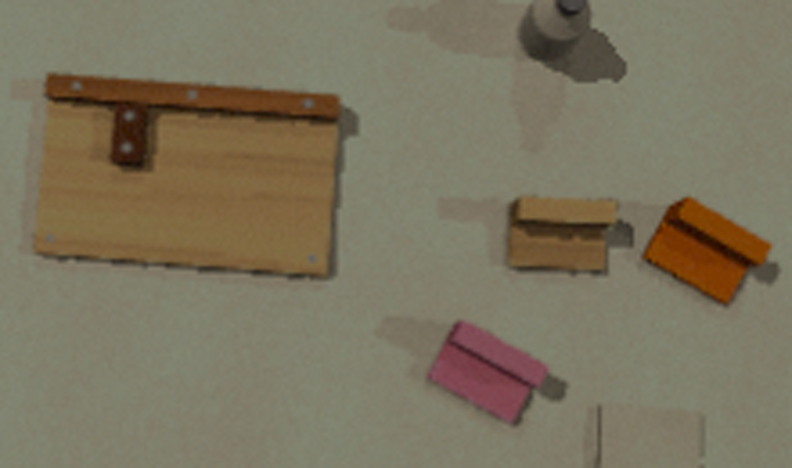

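View pics/s1.png

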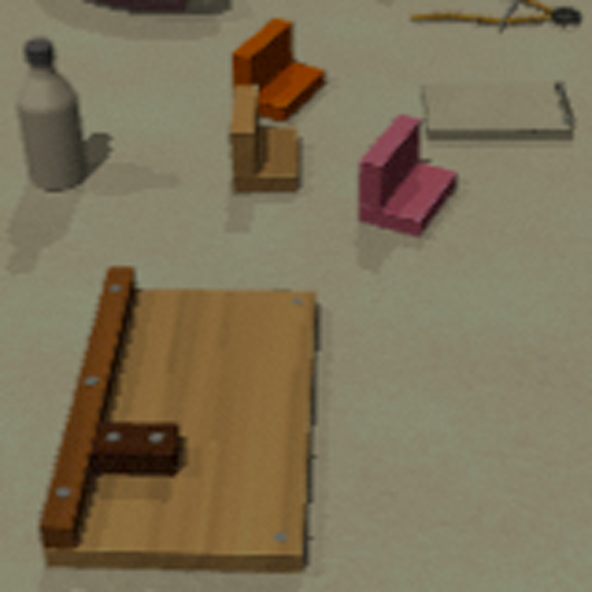

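```bash
cat >> h.py <<'E'
def proj(d,P):
    c=(np.asarray(P,float)-d["pose"][:3,3])@d["pose"][:3,:3]
    xy=np.c_[c[:,0],-c[:,1]]/(-c[:,2:3]); r2=(xy**2).sum(1)
    return (xy*(1+d["k1"]*r2)[:,None])*[d["K"][0,0],d["K"][1,1]]+d["K"][:2,2]
def prof(d,o,yaw,xs,ys,z):
    "mean colour over ys as function of xs in frame (o,yaw)"
    X,Y=np.meshgrid(xs,ys);c,s=np.cos(yaw),np.sin(yaw)
    P=np.c_[(o[0]+c*X-s*Y).ravel(),(o[1]+s*X+c*Y).ravel(),np.full(X.size,z)]
    uv=proj(d,P).astype(np.float32)
    im=cv2.remap(d["pixels"],uv[:,0].reshape(X.shape),uv[:,1].reshape(X.shape),cv2.INTER_LINEAR).astype(float)
    return im
E
python3 - <<'E'
from h import *
np.set_printoptions(precision=0,suppress=True,linewidth=200)
yaw=np.radians(-3.65);o=(583.2,101.05)
for n in("top","side"):
    d=get_image(n)
    xs=np.arange(-95,96,2);
    for z,ys in((18,np.arange(-120,20)),(40,np.arange(-120,20))):
        a=prof(d,o,yaw,xs,ys,z)
        if z==18:
            m=a.mean(0); g=np.abs(np.diff(m,axis=0)).sum(1); print(n,"near edge z18",[(xs[i]+1,round(g[i])) for i in range(0,20) if g[i]>6])
        else:
            m=a.mean(0); g=np.abs(np.diff(m,axis=0)).sum(1); print(n,"fence z40",[(xs[i]+1,round(g[i])) for i in range(60,95) if g[i]>8])
    # stop ends at z40, x from fence face -50..-10 
    ys=np.arange(0,110,2)
    a=prof(d,o,yaw,np.arange(10,45),ys,40).mean(1)
    g=np.abs(np.diff(a,axis=0)).sum(1);print(n,"stop y",[(ys[i]+1,round(g[i])) for i in range(len(g)) if g[i]>10])
    for z in(18,40):
        ys=np.concatenate([np.arange(-155,-125,2),np.arange(125,155,2)])
        a=prof(d,o,yaw,np.arange(-70,10) if z==18 else np.arange(57,72),ys,z).mean(1)
        g=np.abs(np.diff(a,axis=0)).sum(1);print(n,"ends",z,[(ys[i]+1,round(g[i])) for i in range(len(g)) if g[i]>10 and i!=14])
    for sel in(np.arange(-130,-90),np.arange(90,130)):
        a=prof(d,o,yaw,xs,sel,40).mean(0);g=np.abs(np.diff(a,axis=0)).sum(1); print(" yawchk fence",[(xs[i]+1,round(g[i])) for i in range(60,95) if g[i]>8])
E
```

```text
top near edge z18 [(np.int64(-94), 22), (np.int64(-92), 54), (np.int64(-90), 59), (np.int64(-88), 14), (np.int64(-86), 44), (np.int64(-84), 28), (np.int64(-82), 10)]
top fence z40 [(np.int64(50), 12), (np.int64(52), 37), (np.int64(54), 46), (np.int64(56), 49), (np.int64(58), 35), (np.int64(60), 18), (np.int64(62), 48), (np.int64(64), 25), (np.int64(66), 11), (np.int64(80), 18), (np.int64(82), 56), (np.int64(84), 60), (np.int64(86), 30), (np.int64(88), 10)]
top stop y [(np.int64(27), 24), (np.int64(29), 39), (np.int64(31), 33), (np.int64(33), 23), (np.int64(37), 18), (np.int64(39), 32), (np.int64(41), 19), (np.int64(51), 14), (np.int64(53), 18), (np.int64(55), 19), (np.int64(61), 15), (np.int64(63), 15), (np.int64(69), 25), (np.int64(71), 52), (np.int64(73), 50), (np.int64(75), 23)]
top ends 18 [(np.int64(-150), 23), (np.int64(-148), 43), (np.int64(-146), 41), (np.int64(-144), 30), (np.int64(-142), 15), (np.int64(-140), 30), (np.int64(-138), 19), (np.int64(138), 14), (np.int64(140), 15)]
top ends 40 [(np.int64(-154), 18), (np.int64(-152), 15), (np.int64(-142), 14), (np.int64(-140), 19
[... 1972 characters left out ...]
4(140), 15), (np.int64(142), 22)]
 yawchk fence [(np.int64(50), 22), (np.int64(52), 35), (np.int64(54), 46), (np.int64(56), 54), (np.int64(58), 37), (np.int64(60), 24), (np.int64(62), 28), (np.int64(64), 17), (np.int64(66), 9), (np.int64(68), 9), (np.int64(76), 10), (np.int64(80), 40), (np.int64(82), 75), (np.int64(84), 54), (np.int64(86), 26)]
 yawchk fence [(np.int64(38), 12), (np.int64(40), 12), (np.int64(48), 17), (np.int64(50), 45), (np.int64(52), 53), (np.int64(54), 29), (np.int64(56), 25), (np.int64(60), 52), (np.int64(62), 42), (np.int64(64), 16), (np.int64(68), 10), (np.int64(70), 8), (np.int64(76), 11), (np.int64(80), 48), (np.int64(82), 83), (np.int64(84), 63), (np.int64(86), 20)]
```

```bash
python3 - <<'E'
from h import *
np.set_printoptions(precision=1,suppress=True)
o=(547.2,-249.9);xs=np.arange(-30,31,1.)
for n in("top","side"):
    d=get_image(n)
    for yw in(-1,-2.5,-4):
        yaw=np.radians(yw)
        for sel in((-40,-15),(15,40)):
            a=prof(d,o,yaw,xs,np.arange(*sel),65).mean(0);g=np.abs(np.diff(a,axis=0)).sum(1)
            r=[]
            for lo,hi in((-22,-4),(4,22)):
                k=(xs[:-1]>lo)&(xs[:-1]<hi);i=np.where(k)[0][np.argmax(g[k])];w=slice(i-3,i+4);r.append((g[w]*xs[:-1][w]).sum()/g[w].sum()+.5)
            print(n,yw,sel,np.array(r))
    a=prof(d,o,np.radians(-2.5),np.arange(-8,9),np.arange(-60,61,1.),65).mean(1);g=np.abs(np.diff(a,axis=0)).sum(1);print(n,"y ends",[(int(i)-60+.5,round(g[i])) for i in range(120) if g[i]>12])
E
```

```text
top -1 (-40, -15) [-9.9 12.4]
top -1 (15, 40) [-8.9 12. ]
top -2.5 (-40, -15) [-9.4 14. ]
top -2.5 (15, 40) [-9.4 11.7]
top -4 (-40, -15) [-8.5 14.3]
top -4 (15, 40) [-10.3  10.9]
top y ends [(-46.5, 12), (-45.5, 12), (39.5, 14), (40.5, 14), (41.5, 19), (42.5, 21), (43.5, 21), (44.5, 18), (48.5, 20), (49.5, 21), (50.5, 21), (51.5, 22), (52.5, 21), (53.5, 21), (54.5, 17)]
side -1 (-40, -15) [-12.5  11.6]
side -1 (15, 40) [-11.4  11.4]
side -2.5 (-40, -15) [-12.1  11.9]
side -2.5 (15, 40) [-11.5  10.4]
side -4 (-40, -15) [-10.7  12.8]
side -4 (15, 40) [-12.3   9.6]
side y ends [(-52.5, 19), (-51.5, 16), (-50.5, 19), (-49.5, 18), (-48.5, 16), (-47.5, 19), (-46.5, 15), (37.5, 18), (38.5, 19), (39.5, 19), (40.5, 20), (41.5, 20), (42.5, 20)]
```

Call:
arm_command --rows '[[[-659.4,602.7,11,0,0,67.7],[-659.4,602.7,11,0,0,67.7],[-659.4,602.7,11,0,0,67.7],[-659.4,602.7,11,0,0,67.7],[-659.4,602.7,11,0,0,67.7],[-659.4,602.7,11,0,0,67.7],[-659.4,602.7,11,0,0,67.7],[-659.4,602.7,11,0,0,67.7],[-659.4,602.7,11,0,0,67.7],[-659.4,602.7,11,0,0,67.7],[-659.4,602.7,11,0,0,67.7],[-659.4,602.7,11,0,0,67.7],[-659.4,602.7,11,0,0,67.7],[-659.4,602.7,11,0,0,67.7],[-659.4,602.7,11,0,0,67.7],[-659.4,602.7,11,0,0,67.7],[-659.4,602.7,11,0,0,67.7],[-659.4,602.7,11,0,0,67.7],[-659.4,602.7,11,0,0,67.7],[-659.4,602.7,11,0,0,67.7]]]' --claw 1

```text
clock: 2.12
eef_pos: [528.8, -197.1, 221.2]
tool_rot: [-3.141, -0.0, -0.027]
force: [0.9, 0.1, 0.7]
width: 85.5
```

Call:
arm_command --rows '[[[20.2,54.4,0,0,0,0],[20.2,54.4,60,0,0,0],[20.2,54.4,100,0,0,0],[20.2,54.4,100,0,0,0],[20.2,54.4,100,0,0,0],[20.2,54.4,100,0,0,0]]]'

```text
clock: 2.62
eef_pos: [546.7, -249.9, 120.5]
tool_rot: [-3.141, 0.002, -0.027]
force: [0.4, -0.4, 0.0]
width: 85.3
```

```bash
python3 - <<'E'
from h import *
print(sensors.read_state())
t=get_image("top");s=get_image("side");crop(t,300,170,400,250,5,"pics/t2.png"); crop(s,180,60,320,200,4,"pics/s2.png")
E
```

```text
{'clock': 2.6167, 'qpos': array([ 0.18061724,  0.7206093 ,  0.3274924 ,  1.7637505 , -0.33007504,
        0.71343862,  0.65758289]), 'qd': array([-0.01467254, -0.04782467,  0.0163716 , -0.02893837,  0.00204405,
        0.0027848 , -0.00125913]), 'tau': array([ 3.99909066e-01, -5.19078255e+01,  5.26356518e+00, -1.33078659e+01,
        1.09660723e-03,  1.96228316e-02,  2.28891842e-02]), 'eef_pos': array([ 546.66606547, -249.94155769,  120.47562132]), 'tool_rot': array([-3.14099389e+00,  1.76279550e-03, -2.68501004e-02]), 'force': array([ 0.35276505, -0.35042297,  0.02808849]), 'torque': array([ 0.01540458, -0.0277365 ,  0.03869691]), 'width': 85.33655582988783}
```

View pics/s2.png

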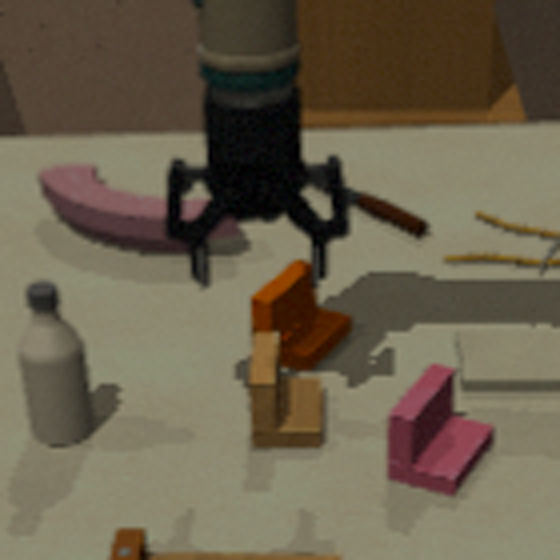

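The open fingers straddle the pale offcut (crop at 285,390) and clear the orange piece, so I'll descend.

Call:
arm_command --rows '[[[0,1,35,0,0,0],[0,1,65,0,0,0],[0,1,85,0,0,0],[0,1,93.5,0,0,0],[0,1,93.5,0,0,0],[0,1,93.5,0,0,0]]]'

```text
clock: 3.22
eef_pos: [548.3, -251.5, 29.2]
tool_rot: [3.141, -0.002, -0.026]
force: [-0.3, 0.1, 0.3]
width: 85.2
```

Call:
arm_command --rows '[[[0,0,0,0,0,0],[0,0,0,0,0,0],[0,0,0,0,0,0],[0,0,0,0,0,0],[0,0,0,0,0,0],[0,0,0,0,0,0],[0,0,0,0,0,0],[0,0,0,0,0,0],[0,0,0,0,0,0],[0,0,0,0,0,0],[0,0,0,0,0,0],[0,0,0,0,0,0]]]' --claw -1

```text
clock: 4.22
eef_pos: [547.5, -251.2, 28.1]
tool_rot: [3.141, -0.001, -0.027]
force: [0.4, 0.8, 6.0]
width: 21.3
```

```bash
python3 - <<'E'
from h import *
print(sensors.read_state())
t=get_image("top");s=get_image("side");crop(t,300,170,400,250,5,"pics/t3.png"); crop(s,180,60,320,200,4,"pics/s3.png")
E
```

```text
{'clock': 4.2167, 'qpos': array([ 0.2259506 ,  0.85427915,  0.25726612,  1.80034692, -0.38570228,
        0.53548847,  0.70621185]), 'qd': array([-0.00044307,  0.00091274,  0.00023955,  0.00025611,  0.0007713 ,
        0.00045626,  0.00075303]), 'tau': array([ 1.84712252e-01, -5.43826568e+01,  4.90981668e+00, -1.02610499e+01,
        2.83417781e-02, -2.28693997e-01,  2.23114737e-02]), 'eef_pos': array([ 547.47586737, -251.21294485,   28.12946908]), 'tool_rot': array([ 3.14134746e+00, -8.97620347e-04, -2.66237653e-02]), 'force': array([0.41459623, 0.78337394, 5.98479165]), 'torque': array([0.09948611, 0.16304582, 0.00302047]), 'width': 21.321150748558157}
```

View pics/s3.png

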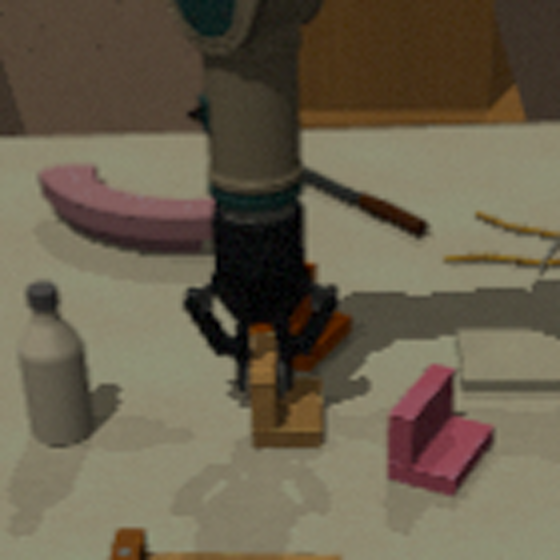

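Gripped at width 21.3, and the force shows the part still resting on the bench. Now I'll lift it.

Call:
arm_command --rows '[[[0,0,-15,0,0,0],[0,0,-40,0,0,0],[0,0,-60,0,0,0],[0,0,-72,0,0,0],[0,0,-72,0,0,0],[0,0,-72,0,0,0],[0,0,-72,0,0,0]]]'

```text
clock: 4.9
eef_pos: [546.3, -250.4, 98.3]
tool_rot: [-3.141, 0.002, -0.026]
force: [-0.6, -0.9, -2.7]
width: 21.6
```

Call:
arm_command --rows '[[[3,-15,0,0,0,2.1],[10,-45,0,0,0,2.1],[17,-75,0,0,0,2.1],[24,-105,0,0,0,2.1],[30,-135,0,0,0,2.1],[36,-165,0,0,0,2.1],[43,-195,0,0,0,2.1],[50,-225,0,0,0,2.1],[56,-255,0,0,0,2.1],[62,-280,0,0,0,2.1],[66,-300,0,0,0,2.1],[69,-313.5,0,0,0,2.1],[69,-313.5,0,0,0,2.1],[69,-313.5,0,0,0,2.1],[69,-313.5,0,0,0,2.1]]]'

```text
clock: 6.15
eef_pos: [623.8, 57.9, 99.1]
tool_rot: [3.14, 0.001, -0.066]
force: [-0.5, 0.4, -0.6]
width: 21.2
```

```bash
python3 - <<'E'
from h import *
print(sensors.read_state())
t=get_image("top");s=get_image("side");crop(t,180,130,320,240,5,"pics/t4.png"); crop(s,180,110,320,280,3.5,"pics/s4.png")
E
```

```text
{'clock': 6.15, 'qpos': array([-0.36860822,  0.79059048,  0.38837865,  1.70406426, -0.41238165,
        0.73026987,  0.16144719]), 'qd': array([ 0.01381313, -0.00802062,  0.00765066,  0.00133869, -0.00182048,
       -0.00102065, -0.00301695]), 'tau': array([-1.52525593e+00, -5.74452567e+01,  6.27071589e+00, -1.45531511e+01,
       -8.69885716e-02,  4.07053891e-02,  6.98906060e-04]), 'eef_pos': array([623.75380715,  57.93134371,  99.08312139]), 'tool_rot': array([ 3.13953497e+00,  1.05677441e-03, -6.56186401e-02]), 'force': array([-0.51017521,  0.36162181, -0.6229949 ]), 'torque': array([-0.02318945,  0.00907098, -0.02864107]), 'width': 21.217087839073784}
```

View pics/s4.png

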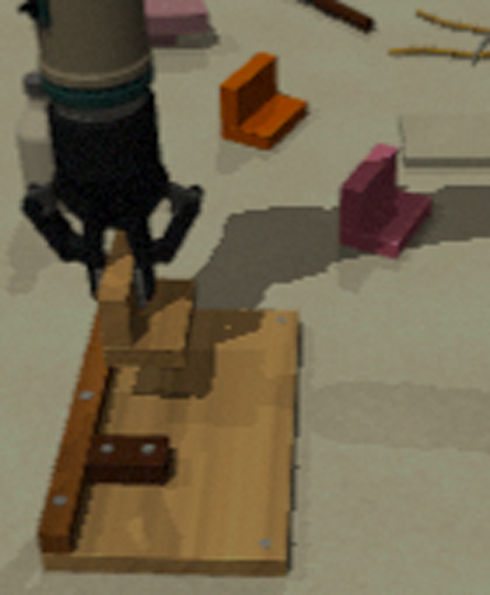

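View pics/t4.png

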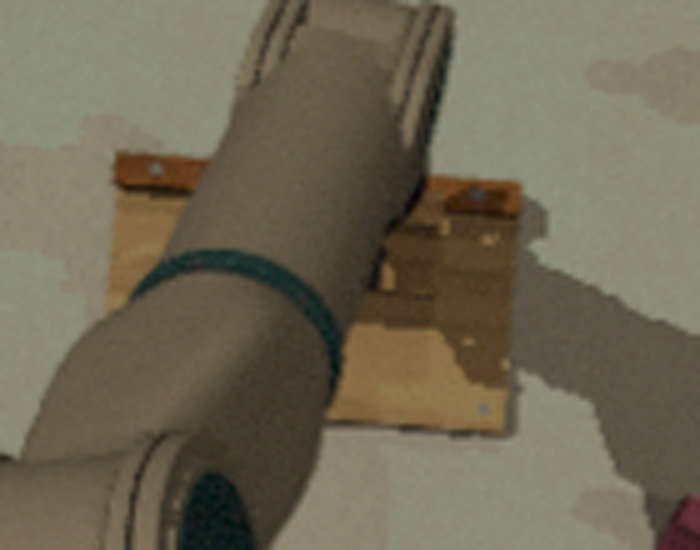

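```bash
python3 - <<'E'
from h import *
np.set_printoptions(precision=1,suppress=True,linewidth=220)
s=get_image("side");C=cloud(s);d=s["pixels"]
crop(s,200,170,250,225,10,"pics/s5.png")
# lower end-face: points by pixel
for v in range(176,218,3):
    print(v,[tuple(np.round(C[v,u]).astype(int)) for u in range(206,240,4)])
E
```

```text
176 [(np.int64(638), np.int64(73), np.int64(176)), (np.int64(670), np.int64(-187), np.int64(1)), (np.int64(627), np.int64(15), np.int64(136)), (np.int64(608), np.int64(76), np.int64(177)), (np.int64(600), np.int64(60), np.int64(166)), (np.int64(615), np.int64(-182), np.int64(2)), (np.int64(578), np.int64(72), np.int64(174)), (np.int64(588), np.int64(-184), np.int64(0)), (np.int64(575), np.int64(-184), np.int64(0))]
179 [(np.int64(639), np.int64(73), np.int64(167)), (np.int64(668), np.int64(-164), np.int64(4)), (np.int64(625), np.int64(32), np.int64(138)), (np.int64(608), np.int64(76), np.int64(168)), (np.int64(601), np.int64(56), np.int64(154)), (np.int64(590), np.int64(61), np.int64(157)), (np.int64(578), np.int64(74), np.int64(166)), (np.int64(587), np.int64(-165), np.int64(1)), (np.int64(574), np.int64(-161), np.int64(3))]
182 [(np.int64(641), np.int64(68), np.int64(154)), (np.int64(667), np.int64(-153), np.int64(-1)), (np.int64(624), np.int64(47), np.int64(138)), (np.int64(610), np.int64(72), np.int64(156)), (np.int64(600), np.int64(71), np.int64(155)), (np.int64(589), np.int64(7
[... 4027 characters left out ...]
, np.int64(81)), (np.int64(614), np.int64(104), np.int64(82)), (np.int64(603), np.int64(105), np.int64(83)), (np.int64(593), np.int64(103), np.int64(81)), (np.int64(583), np.int64(104), np.int64(81)), (np.int64(579), np.int64(32), np.int64(21)), (np.int64(567), np.int64(30), np.int64(19))]
215 [(np.int64(654), np.int64(63), np.int64(39)), (np.int64(642), np.int64(68), np.int64(42)), (np.int64(635), np.int64(43), np.int64(20)), (np.int64(624), np.int64(41), np.int64(19)), (np.int64(613), np.int64(42), np.int64(19)), (np.int64(601), np.int64(43), np.int64(20)), (np.int64(590), np.int64(43), np.int64(20)), (np.int64(578), np.int64(44), np.int64(20)), (np.int64(567), np.int64(45), np.int64(20))]
```

View pics/s5.png

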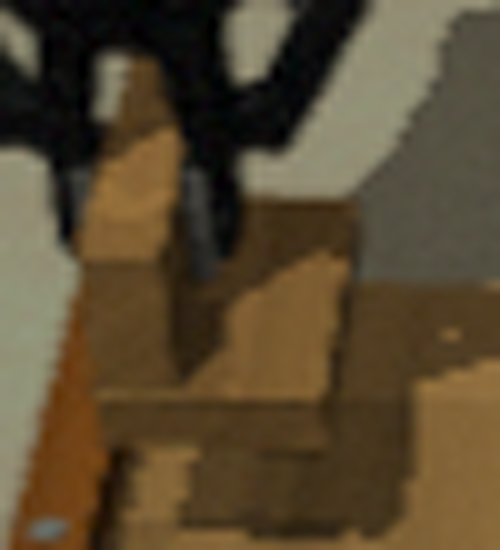

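The part hangs level: ledge top about z 91 all over, rib top 138. Its end is about 36 mm short of the stop and its back about 7 mm off the fence. Lowering.

Call:
arm_command --rows '[[[0,0,15,0,0,0],[0,0,35,0,0,0],[0,0,47,0,0,0],[0,0,50,0,0,0],[0,0,50,0,0,0],[0,0,50,0,0,0]]]'

```text
clock: 6.8
eef_pos: [624.7, 60.0, 49.9]
tool_rot: [3.141, -0.001, -0.064]
force: [0.6, -0.5, -1.1]
width: 21.2
```

Call:
arm_command --rows '[[[0,0,1,0,0,0],[0,0,2,0,0,0],[0,0,3,0,0,0],[0,0,3,0,0,0],[0,0,3,0,0,0]]]'

```text
clock: 7.22
eef_pos: [624.4, 60.6, 46.7]
tool_rot: [-3.141, -0.0, -0.063]
force: [-0.1, -1.2, -1.5]
width: 21.5
```

Call:
arm_command --rows '[[[0,0,1,0,0,0],[0,0,1.5,0,0,0],[0,0,1.5,0,0,0],[0,0,1.5,0,0,0]]]'

```text
clock: 7.55
eef_pos: [624.7, 60.6, 46.1]
tool_rot: [-3.141, -0.001, -0.063]
force: [-1.1, 0.4, 6.1]
width: 21.1
```

Call:
arm_command --rows '[[[2,0,0,0,0,0],[4,0,0,0,0,0],[5,0,0,0,0,0],[5,0,0,0,0,0],[5,0,0,0,0,0]]]'

```text
clock: 7.97
eef_pos: [629.2, 60.3, 46.2]
tool_rot: [-3.141, 0.0, -0.063]
force: [-2.4, -0.1, 7.3]
width: 21.0
```

Call:
arm_command --rows '[[[1,0,0,0,0,0],[1,0,0,0,0,0],[1,0,0,0,0,0],[1,0,0,0,0,0]]]'

```text
clock: 8.3
eef_pos: [630.0, 60.3, 46.2]
tool_rot: [-3.141, 0.001, -0.063]
force: [-3.5, -0.4, 7.3]
width: 21.7
```

Call:
arm_command --rows '[[[1,0,0,0,0,0],[1,0,0,0,0,0],[1,0,0,0,0,0],[1,0,0,0,0,0]]]'

```text
clock: 8.63
eef_pos: [631.0, 60.2, 46.1]
tool_rot: [-3.141, 0.001, -0.063]
force: [-3.6, -0.1, 6.8]
width: 21.8
```

Call:
arm_command --rows '[[[1,0,0,0,0,0],[1,0,0,0,0,0],[1,0,0,0,0,0],[1,0,0,0,0,0]]]'

```text
clock: 8.97
eef_pos: [631.1, 60.2, 46.2]
tool_rot: [-3.141, 0.002, -0.063]
force: [-5.1, -1.1, 9.9]
width: 21.8
```

Call:
arm_command --rows '[[[1,0,0,0,0,0],[1,0,0,0,0,0],[1,0,0,0,0,0],[1,0,0,0,0,0]]]'

```text
clock: 9.3
eef_pos: [631.2, 60.2, 46.2]
tool_rot: [-3.141, 0.004, -0.063]
force: [-6.9, 0.3, 10.8]
width: 21.1
```

Fence contact is felt where I predicted it: jig x of the grip point 50.4 against 50.5 expected. I'll take a quick look before sliding.

```bash
python3 - <<'E'
from h import *
s=get_image("side"); crop(s,180,150,280,280,4.5,"pics/s6.png")
E
```

```text
(no output)
```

View pics/s6.png

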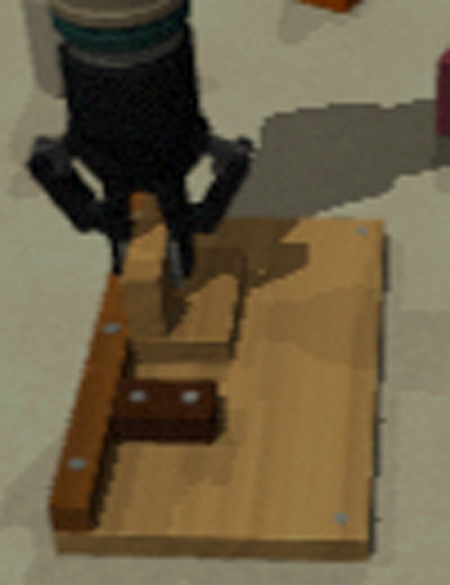

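The offcut sits flat with its back along the fence. Its end edge (crop y≈350) is clearly short of the stop (top edge y≈380). Sliding.

Call:
arm_command --rows '[[[0,-2,0,0,0,0],[0,-5,0,0,0,0],[0,-8,0,0,0,0],[0,-12,0,0,0,0],[0,-16,0,0,0,0],[0,-20,0,0,0,0],[0,-24,0,0,0,0],[0,-26,0,0,0,0],[0,-26,0,0,0,0],[0,-26,0,0,0,0]]]'

```text
clock: 10.18
eef_pos: [632.6, 82.6, 46.2]
tool_rot: [3.138, 0.004, -0.064]
force: [-8.0, -6.4, 12.1]
width: 21.6
```

Call:
arm_command --rows '[[[0,-1,0,0,0,0],[0,-2,0,0,0,0],[0,-3,0,0,0,0],[0,-3,0,0,0,0],[0,-3,0,0,0,0]]]'

```text
clock: 10.6
eef_pos: [632.7, 84.7, 46.2]
tool_rot: [3.137, 0.005, -0.065]
force: [-6.7, -6.9, 12.7]
width: 21.4
```

Call:
arm_command --rows '[[[0,-1,0,0,0,0],[0,-2,0,0,0,0],[0,-3,0,0,0,0],[0,-4,0,0,0,0],[0,-4,0,0,0,0],[0,-4,0,0,0,0]]]'

```text
clock: 11.1
eef_pos: [633.0, 88.7, 46.2]
tool_rot: [3.137, 0.005, -0.065]
force: [-7.8, -7.7, 11.9]
width: 21.6
```

Call:
arm_command --rows '[[[0,-1,0,0,0,0],[0,-2,0,0,0,0],[0,-2,0,0,0,0],[0,-2,0,0,0,0]]]'

```text
clock: 11.43
eef_pos: [633.1, 90.7, 46.2]
tool_rot: [3.137, 0.005, -0.065]
force: [-8.3, -7.2, 13.3]
width: 21.3
```

Call:
arm_command --rows '[[[0,-1,0,0,0,0],[0,-2,0,0,0,0],[0,-2,0,0,0,0],[0,-2,0,0,0,0]]]'

```text
clock: 11.77
eef_pos: [633.3, 92.7, 46.2]
tool_rot: [3.137, 0.005, -0.065]
force: [-8.5, -6.8, 11.8]
width: 21.4
```

Call:
arm_command --rows '[[[0,-1,0,0,0,0],[0,-2,0,0,0,0],[0,-2,0,0,0,0],[0,-2,0,0,0,0]]]'

```text
clock: 12.1
eef_pos: [633.4, 94.7, 46.2]
tool_rot: [3.137, 0.005, -0.065]
force: [-8.5, -7.2, 11.3]
width: 21.7
```

Call:
arm_command --rows '[[[0,-1,0,0,0,0],[0,-2,0,0,0,0],[0,-2,0,0,0,0],[0,-2,0,0,0,0]]]'

```text
clock: 12.43
eef_pos: [633.5, 96.7, 46.2]
tool_rot: [3.137, 0.005, -0.065]
force: [-7.2, -6.6, 13.0]
width: 21.4
```

No contact yet, 2 mm past the prediction. I'll check whether the part is slipping in the grip.

```bash
python3 - <<'E'
from h import *
s=get_image("side"); crop(s,190,180,250,260,8,"pics/s7.png");C=cloud(s)
for v in range(200,250,2): print(v,[tuple(int(x) for x in np.round(C[v,u])) for u in (210,213,216,220,224)])
E
```

```text
200 [(630, 109, 126), (622, 113, 129), (614, 114, 131), (623, -27, 20), (611, -27, 20)]
202 [(638, 64, 85), (622, 115, 125), (614, 114, 124), (608, 86, 102), (597, 93, 106)]
204 [(638, 70, 83), (623, 114, 118), (615, 115, 118), (608, 93, 100), (595, 111, 114)]
206 [(636, 82, 86), (629, 79, 83), (616, 111, 109), (607, 103, 102), (596, 113, 109)]
208 [(636, 88, 83), (628, 89, 84), (617, 110, 101), (607, 104, 96), (596, 113, 103)]
210 [(635, 99, 85), (627, 99, 86), (617, 111, 95), (608, 106, 91), (597, 110, 94)]
212 [(635, 104, 83), (627, 105, 84), (619, 106, 85), (608, 107, 85), (608, 29, 19)]
214 [(634, 114, 85), (625, 116, 87), (619, 108, 79), (609, 105, 76), (604, 59, 37)]
216 [(633, 119, 82), (625, 123, 85), (619, 111, 75), (610, 105, 70), (603, 71, 40)]
218 [(632, 130, 85), (624, 130, 85), (620, 107, 65), (610, 105, 63), (603, 75, 37)]
220 [(631, 138, 85), (624, 136, 84), (621, 109, 59), (611, 105, 55), (603, 86, 39)]
222 [(631, 141, 81), (624, 142, 82), (621, 110, 54), (613, 94, 39), (602, 94, 38)]
224 [(632, 140, 74), (624, 141, 74), (622, 110, 46), (612, 103, 39), (602, 101, 37
[... 323 characters left out ...]
37), (600, 135, 39)]
234 [(635, 145, 44), (627, 143, 41), (619, 146, 44), (609, 146, 44), (599, 141, 39)]
236 [(635, 149, 41), (627, 150, 41), (619, 150, 40), (609, 152, 42), (598, 152, 42)]
238 [(633, 160, 44), (626, 159, 42), (618, 158, 41), (608, 159, 42), (598, 161, 43)]
240 [(633, 166, 43), (626, 164, 41), (618, 165, 41), (608, 163, 39), (597, 166, 41)]
242 [(632, 173, 42), (625, 170, 39), (617, 173, 42), (607, 174, 42), (597, 172, 41)]
244 [(633, 171, 33), (626, 172, 34), (618, 172, 34), (608, 173, 34), (597, 176, 37)]
246 [(634, 170, 25), (627, 169, 24), (618, 174, 29), (608, 173, 27), (598, 176, 30)]
248 [(635, 171, 19), (627, 172, 20), (619, 172, 19), (609, 171, 18), (599, 172, 19)]
```

View pics/s7.png

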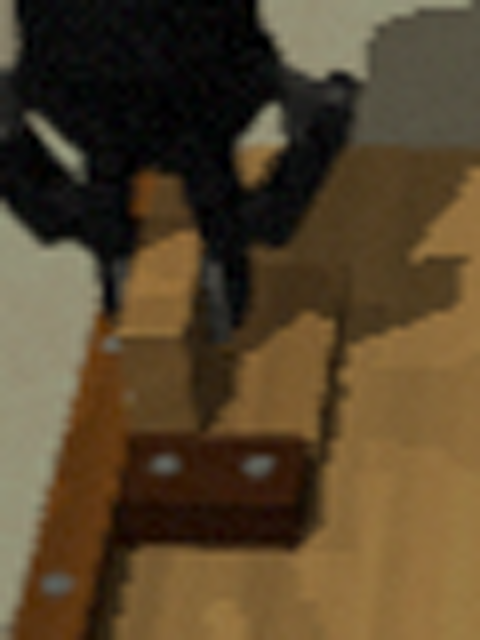

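End face at y≈141. The stop's near face is about 142–144, so there is no slip and only 1–3 mm left.

Call:
arm_command --rows '[[[0,-1,0,0,0,0],[0,-1,0,0,0,0],[0,-1,0,0,0,0]]]'

```text
clock: 12.73
eef_pos: [633.6, 97.1, 46.3]
tool_rot: [3.137, 0.005, -0.065]
force: [-8.3, -8.4, 12.6]
width: 21.4
```

Call:
arm_command --rows '[[[0,-1,0,0,0,0],[0,-1,0,0,0,0],[0,-1,0,0,0,0]]]'

```text
clock: 12.98
eef_pos: [633.5, 97.1, 46.3]
tool_rot: [3.135, 0.005, -0.065]
force: [-7.4, -9.2, 14.1]
width: 21.4
```

Call:
arm_command --rows '[[[0,-1,0,0,0,0],[0,-1,0,0,0,0],[0,-1,0,0,0,0]]]'

```text
clock: 13.23
eef_pos: [633.6, 97.2, 46.3]
tool_rot: [3.134, 0.005, -0.065]
force: [-9.1, -12.0, 13.3]
width: 21.3
```

Stop contact felt: y stalled at 97.1 while Fy rises. Now I'll build the diagonal push.

Call:
arm_command --rows '[[[0,0,0.5,0,0,0],[0.4,-0.5,1,0,0,0],[0.8,-1,1.5,0,0,0],[1,-1.5,2,0,0,0],[1,-1.5,2,0,0,0],[1,-1.5,2,0,0,0],[1,-1.5,2,0,0,0]]]'

```text
clock: 13.82
eef_pos: [633.6, 97.1, 46.2]
tool_rot: [3.133, 0.007, -0.066]
force: [-14.8, -11.9, 28.0]
width: 21.5
```

```bash
python3 - <<'E'
from h import *
print(sensors.read_state())
s=get_image("side"); crop(s,190,180,250,260,7,"pics/s8.png")
E
```

```text
{'clock': 13.8167, 'qpos': array([-0.41172314,  0.88344038,  0.36635654,  1.67430075, -0.44725568,
        0.67636665,  0.12145063]), 'qd': array([ 0.00129868,  0.00171884, -0.00012836,  0.00086817,  0.00138507,
       -0.00049897,  0.00088915]), 'tau': array([ -6.47099644, -47.65247583,  -1.02745313, -18.12451243,
        -3.45962696,  -4.24788371,  -0.51637542]), 'eef_pos': array([633.59700297,  97.13175239,  46.2225451 ]), 'tool_rot': array([ 3.13339875,  0.00666372, -0.06600313]), 'force': array([-14.82570059, -11.91164526,  28.03054522]), 'torque': array([-2.32253085,  3.24869866,  0.57971632]), 'width': 21.505014561779916}
```

View pics/s8.png

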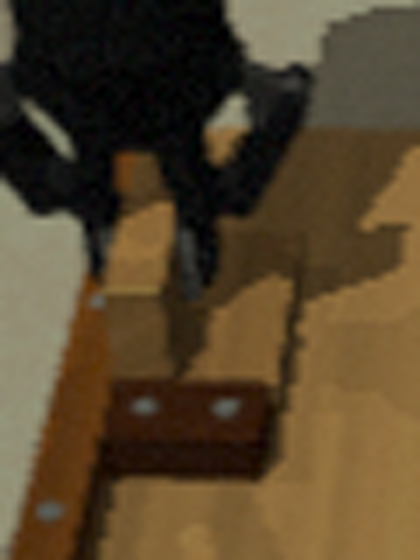

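Fence and bed are firm. But Fy of about 12 N could be largely friction, so I'll push harder along the stop and ease slightly off the bed.

Call:
arm_command --rows '[[[0,-1,0,0,0,0],[0,-2,-0.3,0,0,0],[0,-3,-0.6,0,0,0],[0,-4,-0.6,0,0,0],[0,-4,-0.6,0,0,0],[0,-4,-0.6,0,0,0],[0,-4,-0.6,0,0,0]]]'

```text
clock: 14.45
eef_pos: [633.7, 97.2, 46.4]
tool_rot: [3.129, 0.007, -0.067]
force: [-14.2, -18.9, 25.4]
width: 21.3
```

Call:
arm_command --rows '[[[0,0,0,0,0,0],[0,0,0,0,0,0],[0,0,0,0,0,0],[0,0,0,0,0,0],[0,0,0,0,0,0],[0,0,0,0,0,0]]]'

```text
clock: 14.95
eef_pos: [633.7, 97.2, 46.4]
tool_rot: [3.129, 0.007, -0.067]
force: [-14.0, -19.5, 27.6]
width: 21.5
```

```bash
python3 - <<'E'
from h import *
s=get_image("side"); crop(s,190,180,250,260,7,"pics/s9.png");C=cloud(s)
for n,(u,v) in dict(ribtop=(211,218),ledge=(224,216)).items():
    print(n,np.median(C[v-2:v+3,u-2:u+3].reshape(-1,3),0))
print(sensors.read_state()["force"],sensors.read_state()["eef_pos"])
E
```

```text
ribtop [629.42991486 130.30375557  84.79511057]
ledge [603.80769018  68.28102445  38.43763717]
[-14.67712097 -18.9582107   25.46316959] [633.6736689   97.24311878  46.3995718 ]
```

View pics/s9.png

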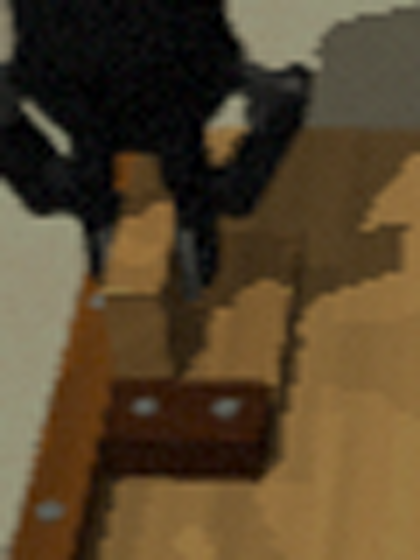

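The picture shows the offcut in the corner, its end at the stop (crop 110–185, 380) and its back on the fence. Rib top reads about z 85 (83 expected) and ledge 38 (36 expected), the same +2 mm bias as before. The arm is still, so I'm handing in.

```bash
python3 - <<'E'
from cell import order
print(order.finish_job())
E
```

```text
the job is handed in; nothing more can be done
None
```

I gripped the offcut by its rib and set it flat on the bed against the fence, about 35 mm short of the stop. I then slid it along the fence until it met the stop and handed in at about 15 s, still holding it with the diagonal push.

**Last checks:**
- **Stillness:** the tool did not move over the last half second, and the grip width was 21.5 mm.
- **Force on the tool:** about 14 N from the fence, 19 N from the stop and 26 N from the bed. These totals include friction. Taking off the worst-case friction leaves at least 5 N on the fence and 8 N on the stop. The bed force was not corrected in this way.
- **Tilt:** the tool leans about 0.013 rad under the push, against a limit of 0.05 rad.
- **Bystanders:** I never moved the tool near the sanding block, glue bottle, tin or notepad. I did not re-measure where they stand.

**Disagreements:**
- Stop contact came about 3 mm later than my first camera estimate. I looked again, and the part had not slipped in the grip.
- Camera heights read about 2 mm high throughout, which is within the calibration.

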